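# Turn the hexagonal tool rest channel-up and lay the spatula in it

### The job

Roll the six-sided wooden tool rest over on the worktop, without carrying it or lifting it high, until the flat with the channel faces straight up, and only then lay the offset spatula's wooden handle in the channel, right way up and about midway along the rest, so that the blade sticks out past one end (either one) clear of the worktop. Leave the masking tape, the dessert cup and the kitchen timer where they are.

Things in the scene. Friction and masses are not known exactly. Their poses are not given: they have to be found in the camera images.
- rest: loose hexagonal wooden bar, 0.3 kg, 150 mm long, 64 mm across flats, 74 across corners. One flat has a channel along the whole length: 26 mm wide, 7 deep, open at both ends. At the start that flat looks sideways and down, two flats from the top, on either side. Origin: the bar's centre, 32 mm above the worktop. x along the bar (ends alike), z square out of the channelled flat (up when right)
- channel (a point): middle of the channel's floor, 25 mm from the bar's centre; 57 mm above the worktop when the channel faces up. Axes as those of the rest. Rolled over a lower edge (one side corner moved forward and up, past 30 deg, then it drops onto the next flat) the bar shifts 37 mm a flat; pushed level, it may slide instead. The blade has free room on the side away from the robot
- spatula_handle (a point): centre of the offset spatula's wooden handle (108 mm long, 20 wide, 19 high), half-way up, 10 mm above the worktop. x along the handle to the blade, z up. Loose, 0.09 kg, centre of mass about 10 mm from here towards the blade. Thin blade, 19 mm wide, level with the handle's underside, 75 to 165 mm from here
- masking_tape: bystander: roll of masking tape lying flat, 82 mm across, 24 mm high; origin at the centre of its underside
- cup: bystander: small filled dessert cup, 59 mm across, 44 mm high; origin at the centre of its underside
- timer: bystander: round white kitchen timer, 68 mm across, 56 mm high; origin at the centre of its underside
Things that resemble listed ones, but are neither listed nor needed, are in the scene too. Leave any green look-alike of the rest alone.

How it is judged (in metres and radians):
On the way:
1. the rest lies with its channel up, and the spatula is not yet on it (angle between rest's own z axis and vertical below 0.08 rad and height (world z) of rest below 0.036 m and contact force between the fingers and rest below 0.5 N and horizontal distance between spatula_handle and rest above 0.08 m), for 0.2 s.
At the end, for the whole second after the job is handed in: The rest lies flat, channel straight up (0.08 rad), within 220 mm of its start; the spatula lies level and right way up with its handle on the channel floor (4 mm), along the bar within 0.12 rad, its centre within 35 mm of the middle along the bar and 8 mm across (angle between rest's own z axis and vertical below 0.08 rad and height (world z) of rest below 0.036 m and distance of rest from where it was at the start of the episode below 0.22 m and x of spatula_handle in the frame of rest between -0.035 and 0.035 m and y of spatula_handle in the frame of rest between -0.008 and 0.008 m and z of spatula_handle in the frame of rest between 0.03 and 0.038 m and angle between the x axis of spatula_handle and the x axis of rest, either way round below 0.12 rad and angle between spatula_handle's own z axis and vertical below 0.12 rad); the robot touches nothing.
It fails at once if the rest is picked up off the worktop (centre more than 80 mm high, that is 48 mm above where it lies) instead of rolled over (height (world z) of rest above 0.08 m).
It fails at once if the masking tape, the cup or the timer is moved by more than 30 mm (distance of any of masking_tape, cup, timer from where it was at the start of the episode above 0.03 m).
It also fails if it takes over 54 s, if anything falls off the work surface, if the arm or the gripper's body presses on something with over 40 N, if the wrist force passes 120 N, or if a joint passes its speed limit or range.

### The arm

A 6-joint arm with a two-finger parallel gripper is mounted at the origin on a cart in front of the work surface, level with it; the furniture and walls round the work are solid. World frame = base frame: x ahead of the robot, y to its left, z up, the work surface at z = 0. Lengths are in mm, angles in rad, forces in N, time in s.
With the tool pointing down it reaches from about 400 to 925 mm from the base axis. Payload 12.5 kg.
Tool frame: the origin (TCP) lies midway between the tips of the shut fingers; the grasp point (between the pads) lies 19 mm behind it; z points along the fingers, y is the line along which they close (so a half turn about z gives the same grasp; the last joint's range is limited). The gripper opens to 95 mm and grips with 3 to 60 N. Pads are 20 mm wide; open, the fingers measure 119 mm over their backs; the gripper's body (75 mm by 180 mm) begins 59 mm behind the grasp point.
Start: joints at [-1.318, 0.491, 1.559, -0, 1.092, -0.106], TCP at [219.493, -585.209, 214.661] pointing down, gripper open.
Joint ranges: [-3.1, 3.1], [-0.84, 2.19], [0.05, 2.79], [-1.13, 4.28], [0.06, 2.93], [-2.69, 2.69]. Speed limits (rad/s): [2.22, 2.22, 2.79, 3.14, 3.14, 3.14].

### API

Orientations are given as [roll, pitch, yaw] about the fixed x, y, z axes, in that order (R = Rz(yaw) Ry(pitch) Rx(roll)).
In Python, from cell import state, viewer, env, models gives the robot as it stands. The module is installed in compiled form; this text tells all that it offers.
- The arm moves only by the tool arm_command, never from a script. Its argument "rows" is a list of rows, each a list of 2 entries, a list of its own where there are three numbers: the shift along the tool's x, y, z normalised to -1 to 1, where 1 is 0.25 m, then the turn about the tool's z normalised to -1 to 1, where 1 is pi rad. A call has exactly 5 rows; each row shifts and turns the commanded pose from where the row before left it, along the tool's axes as they then stand; what a row does not reach is not made up. A row lasts 1/10 s, in which the tool goes at most 50 mm and 8.59 degrees, less where a joint would pass 70% of its speed; a pose out of reach is approached as far as the arm can. A call with a number of a shift or a turn outside -1 to 1 is refused whole. A call with a gripper value outside its range is refused whole. "claw" is the opening, from 0 (shut) to 1 (fully open), set as the call begins (left out, the last holds). The fingers move at their own pace and stop on an object; the grip force is fixed at half the most. Time passes only in rows, so rows that do not move let the fingers close, or fill a call up. It gives the time, the measured TCP pose, the force, the opening and the grip force at its end, in the units of the state.
- state(): the state, without advancing time (a new reading comes with each control period).
- viewer.read_camera(name): name is "scene" or "top" or "wrist"; returns (picture, depth): 400x640x3 uint8, red, green, blue; 400x640 float32, mm along the optical axis (not along the pixel's ray), 0 where there is no reading.
- viewer.get_calibration(name): a dict with "camera_matrix" (3x3 intrinsics, pixels), "world_to_cam" (4x4, takes a point from world to camera coordinates). Camera axes: x right, y up, looking along -z (the intrinsics and any distortion apply to the point x, -y, -z); pixel columns grow to the right and rows downward; lengths in mm; the calibration is good to about 2 mm. A picture is of the moment at which its call begins: read the wrist's pose just before it. get_calibration takes no time and is no camera call; for the wrist camera it gives the pose at the moment of the call.
- env.job_done(): hands the job in; it is judged then, once.
Trained networks look in the newest picture that a camera, given by its name, has taken for a name from the list of things; names that differ only in an ending like _2 or _b are one class to them, and where a whole thing is asked for, a point or a joint stands for the part that bears it (a point fixed in the world has none). Each returns a list of dicts, best first, with "confidence" (0 to 1); they miss things now and then, are a little off and sometimes report something else, mostly with a low value. They report only what shows in the picture. A call takes as long as a camera call. They do not tell look-alikes from the thing itself.
- models.search_frame(camera, label): "position" ([x, y, z] in mm, in world coordinates, good to about 4 mm: the middle of the surface that is visible of it).
- models.mark_of(camera, label): "position" ([x, y, z] in mm, in world coordinates, good to about 4 mm: a listed point, or the origin of a listed thing).
The state is a dict: "t": time; "joints": joint angles; "qvel": joint speeds; "tau": joint torques, N m; "eef_pos": TCP position; "tcp_rot": TCP orientation; "ft_force": force on the tool from outside, world axes, zero at the start; "moment": the same for the moment, N m; "opening": opening from 0.0 (shut) to 1.0 (fully open); "grip_force": force on a finger pad.
Only numpy, scipy, OpenCV 4.12 (cv2) and the standard library are available. Lean on these libraries where they do the work, as an engineer would, in place of code of your own. Each camera call takes 0.05 s, during which the arm holds its last target. There are 200 camera calls.

## Working session

There is one attempt and no reset: what is moved stays moved. The work goes in short steps, Python scripts to look and compute and a tool call to move; the robot and the scene stay as the last step left them, time stands still between calls to the robot, and variables do not carry over. Pictures are saved under pics/ and viewed, at most 10 in all, crops included, and the job is handed in when it is done.

Besides the shell and the picture viewer there is one more tool, called after "Emit:" by a JSON object that holds its "op" and its "data". arm_command: Moves the arm, as the interface text tells. Scaled input: -1 to 1 covers 0.25 m each way for a shift and pi rad each way for a turn. Its arguments: {"type":"object","properties":{"rows":{"type":"array","items":{"type":"array"}},"claw":{"type":"number"}},"required":["rows"]}

```bash
mkdir -p pics
cat > h.py <<'E'
import numpy as np, cv2
from cell import state, viewer, env, models
def look(n,fn):
    c=viewer.get_calibration(n); p,d=viewer.read_camera(n)
    cv2.imwrite('pics/'+fn+'.png',p[:,:,::-1]); np.savez('pics/'+fn,p=p,d=d,K=c["camera_matrix"],T=c["world_to_cam"])
    return p,d,np.array(c["camera_matrix"]),np.array(c["world_to_cam"])
def pts(d,K,T):
    v,u=np.mgrid[:d.shape[0],:d.shape[1]]
    X=np.stack([(u-K[0,2])/K[0,0]*d,-(v-K[1,2])/K[1,1]*d,-d],-1)
    return (X-T[:3,3])@T[:3,:3]   # R^T (X-t)
E
python3 - <<'E'
from h import *
for n in("top","scene"): look(n,n+"0")
for l in("rest","channel","spatula_handle","masking_tape","cup","timer"):
    print(l,[(np.round(r["position"]),round(r["confidence"],2)) for r in models.mark_of("top",l)])
print(state())
a=cv2.imread('pics/top0.png');b=cv2.imread('pics/scene0.png')
E
```

```text
rest [(array([ 556., -153.,   31.]), 0.84), (array([ 577., -410.,   31.]), 0.78)]
channel [(array([ 592., -395.,   22.]), 0.89), (array([ 552., -130.,   24.]), 0.83)]
spatula_handle [(array([546., 205.,   8.]), 0.74)]
masking_tape [(array([684.,  45.,   0.]), 0.83)]
cup [(array([444., 335.,  -2.]), 0.57)]
timer [(array([ 367., -378.,   -4.]), 0.83)]
{'t': 0.4, 'joints': array([-1.31759148e+00,  4.90982294e-01,  1.55895374e+00,  3.67808740e-06,
        1.09171117e+00, -1.05618372e-01]), 'qvel': array([ 3.07573074e-04, -2.36315310e-03,  8.46574141e-05,  1.84279769e-03,
        1.15176033e-03, -1.09694029e-03]), 'tau': array([-1.65506277e-03, -6.11916518e+01, -2.58178514e+01,  6.92485599e-02,
        4.53001878e-02, -3.32128309e-05]), 'eef_pos': array([ 219.49155933, -585.17950131,  214.59126283]), 'tcp_rot': array([-3.14153875e+00, -8.99629611e-06,  3.58821521e-01]), 'ft_force': array([0.38147535, 0.32716557, 0.15290573]), 'moment': array([-0.03509887,  0.05946084,  0.00053209]), 'grip_force': 0.0, 'opening': 1.0004031484571965}
```

View pics/top0.png

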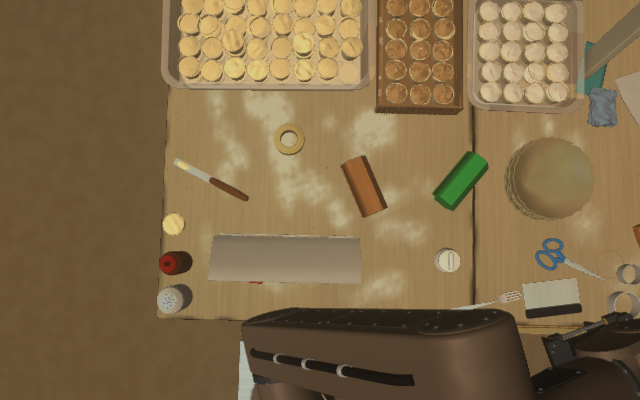

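View pics/scene0.png

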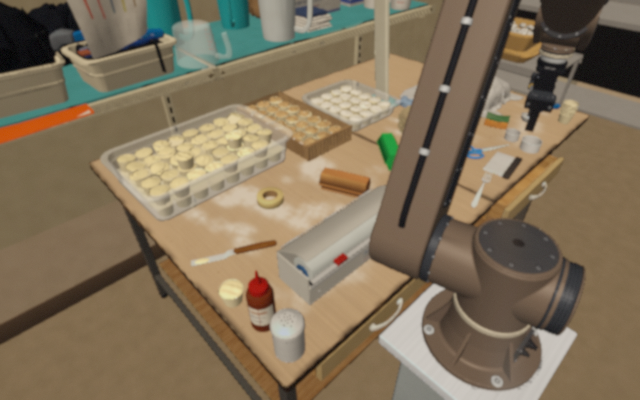

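The rest is the brown bar at px (363,186), its channel apparently on the left (+y) side. The spatula's handle is at (230,190), with the blade pointing up-left. The green look-alike is at (460,180), and a long grey box stands at (285,258). Next I'll measure orientations and heights.

```bash
cat >> h.py <<'E'
def pca(P):
    c=P[:,:2].mean(0); w,V=np.linalg.eigh(np.cov((P[:,:2]-c).T)); a=V[:,1]*np.sign(V[0,1]); q=(P[:,:2]-c)@np.c_[a,[-a[1],a[0]]]
    lo,hi=np.percentile(q,1,0),np.percentile(q,99,0); m=c+np.c_[a,[-a[1],a[0]]]@((lo+hi)/2)
    return m.round(1),c.round(1),np.degrees(np.arctan2(a[1],a[0])).round(2),(hi-lo).round(1)
E
python3 - <<'E'
from h import *
z=np.load('pics/top0.npz');W=pts(z['d'],z['K'],z['T']);p=z['p'].astype(int)
def box(u0,u1,v0,v1,f):
    m=np.zeros(W.shape[:2],bool);m[v0:v1,u0:u1]=1;return W[m&f]
r=box(335,395,145,225,W[...,2]>12);print('rest',pca(r),np.percentile(r[:,2],[5,50,99]))
t=r[r[:,2]>60];print('top flat',pca(t),len(t))
s=(p[...,0]-p[...,2]>40)
h=box(205,252,174,204,(W[...,2]>9));print('handle',pca(h),np.percentile(h[:,2],[50,99]),len(h))
b=box(205,365,230,286,W[...,2]>15);print('box',b.min(0),b.max(0))
tr=box(160,590,0,115,W[...,2]>15);print('trays',tr.min(0),tr.max(0))
E
```

```text
rest (array([521. , -96.7]), array([ 554.5, -150.5]), np.float64(14.77), array([188.3, 213.6])) [  36.15703826   61.18762562 1344.29529652]
top flat (array([518.3, -98.7]), array([ 553.8, -151.9]), np.float64(7.37), array([208.5, 190.9])) 902
handle (array([496. , 119.3]), array([543.5, 200. ]), np.float64(59.82), array([330.1,  23.8])) [  17.69988487 1344.29529652] 335
box [ 304.53372773 -139.70182905   59.36974844] [ 427.20086042  219.99670948 1344.29529652]
trays [ 402.70730484 -765.30617855   15.01174946] [1080.17189386  372.82579913 1344.29529652]
```

Run:
```python
from h import *
z=np.load('pics/top0.npz');W=pts(z['d'],z['K'],z['T']);ok=(z['d']>0)
def box(u0,u1,v0,v1,f):
    m=np.zeros(W.shape[:2],bool);m[v0:v1,u0:u1]=1;return W[m&f&ok]
r=box(335,395,145,225,W[...,2]>12);print('rest',pca(r),np.percentile(r[:,2],[5,50,99]),len(r))
t=r[r[:,2]>58];print('top flat',pca(t),len(t))
h=box(205,252,174,204,(W[...,2]>9));print('handle',pca(h),np.percentile(h[:,2],[50,99]),len(h))
b=box(205,365,230,286,W[...,2]>15);print('box',b.min(0),b.max(0))
tr=box(160,590,0,115,W[...,2]>15);print('trays',tr.min(0),tr.max(0))
g=box(425,495,145,215,W[...,2]>12);print('green',pca(g))
print(W[250,350],W[190,410])
```

```text
rest (array([ 558.1, -154.9]), array([ 556.3, -152.2]), np.float64(24.24), array([147.1,  70.9])) [36.13211312 61.09425324 69.89148791] 1603
top flat (array([ 557.9, -154.6]), array([ 557.4, -154.5]), np.float64(23.62), array([146.6,  44.4])) 965
handle (array([547.8, 207.5]), array([546.5, 204.7]), np.float64(63.21), array([125.4,  19.4])) [17.51729321 23.6435585 ] 328
box [ 304.53372773 -139.70182905   59.36974844] [427.20086042 219.99670948 159.34194794]
trays [ 758.0779716  -765.30617855   15.01174946] [1080.17189386  372.82579913  135.59202134]
green (array([ 578.8, -407.5]), array([ 577.9, -403. ]), np.float64(-38.53), array([148.5,  70.7]))
[ 391.42359636 -115.7118235   121.01988975] [ 554.07402818 -283.34969744    3.77689397]
```

Run:
```python
from h import *
a=cv2.imread('pics/scene0.png')[155:205,300:390];cv2.imwrite('pics/c1.png',cv2.resize(a,None,fx=8,fy=8,interpolation=2))
z=np.load('pics/scene0.npz');print(np.linalg.inv(z['T'])[:3,3])
for l in("rest","channel"):print(l,[(np.round(r["position"]),round(r["confidence"],2)) for r in models.mark_of("scene",l)])
```

```text
[-116.31163793  578.28435211  769.80367597]
rest [(array([ 558., -157.,   30.]), 0.82), (array([ 580., -407.,   32.]), 0.56)]
channel [(array([ 593., -396.,   22.]), 0.74), (array([ 546., -134.,   18.]), 0.58)]
```

View pics/c1.png

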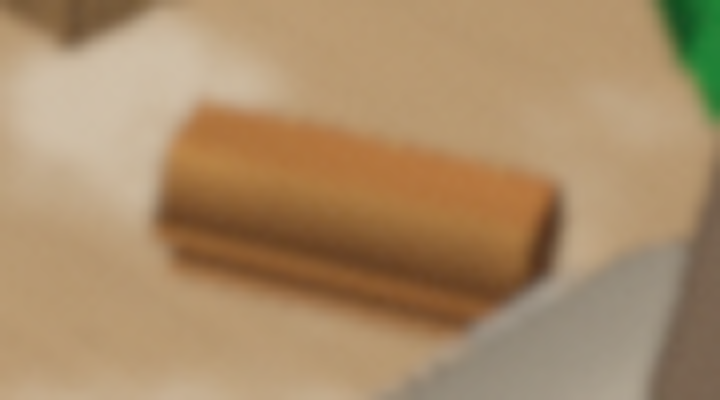

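Emit:
{"op": "arm_command", "data": {"rows": [[[0.2, 0, 0], -0.0377], [[0.2, 0, 0], 0], [[0.2, 0, 0], 0], [[0.2, 0, 0], 0], [[0.2, 0, 0], 0]], "claw": 1}}

```text
t: 1.0
eef_pos: [445.6, -474.7, 214.8]
tcp_rot: [3.141, 0.0, 0.477]
ft_force: [-0.2, -1.1, 0.5]
opening: 1.0
grip_force: 0.0
```

Emit:
{"op": "arm_command", "data": {"rows": [[[0.141, -0.134, 0], 0], [[0.141, -0.134, 0], 0], [[0.141, -0.134, 0], 0], [[0.141, -0.134, 0], 0], [[0.141, -0.134, 0], 0]]}}

```text
t: 1.5
eef_pos: [523.9, -244.2, 214.8]
tcp_rot: [3.141, -0.0, 0.477]
ft_force: [0.5, 0.5, -0.9]
opening: 0.997
grip_force: 0.0
```

Emit:
{"op": "arm_command", "data": {"rows": [[[0.141, -0.134, 0], 0], [[0.141, -0.134, 0], 0], [[0, 0, 0.0], 0.019], [[0, 0, 0], 0], [[0, 0, 0], 0]]}}

```text
t: 2.0
eef_pos: [555.4, -154.5, 214.6]
tcp_rot: [3.141, 0.0, 0.419]
ft_force: [-0.1, -0.4, -0.1]
opening: 0.999
grip_force: 0.0
```

```bash
cat >> h.py <<'E'
def sel(W,d,c,r,z0,z1): 
    return W[(d>0)&(np.hypot(W[...,0]-c[0],W[...,1]-c[1])<r)&(W[...,2]>z0)&(W[...,2]<z1)]
E
python3 - <<'E'
from h import *
s=state();print(s['eef_pos'],s['tcp_rot'])
p,d,K,T=look('wrist','w1');W=pts(d,K,T)
r=sel(W,d,(558,-154),110,12,90);print(pca(r),np.percentile(r[:,2],[1,50,99]))
r=r[r[:,2]>58];print(pca(r))
E
```

```text
[ 555.3666181  -154.50783296  214.64233398] [3.14134910e+00 4.06071830e-05 4.18912109e-01]
(array([ 558.6, -156.8]), array([ 562.5, -154.8]), np.float64(24.15), array([145.6,  70.4])) [34.87588461 63.81757931 66.1406818 ]
(array([ 558.5, -156.7]), array([ 562.5, -154.9]), np.float64(24.07), array([145.7,  43.5]))
```

View pics/w1.png

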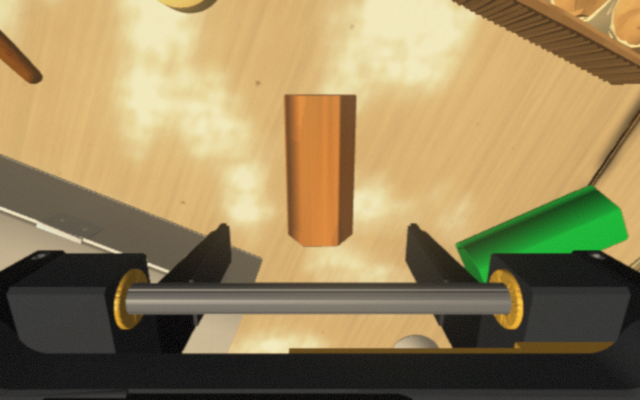

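The view shows the bar at px (320,170), aligned with the tool and with a plain top. The fingers are ready to straddle it, so I'll descend.

Emit:
{"op": "arm_command", "data": {"rows": [[[0.01, 0.012, 0.16], 0], [[0, 0, 0.16], 0], [[0, 0, 0.16], 0], [[0, 0, 0.16], 0], [[0, 0, 0.16], 0]]}}

```text
t: 2.55
eef_pos: [558.6, -157.2, 13.2]
tcp_rot: [3.141, -0.0, 0.417]
ft_force: [1.3, -0.1, -0.3]
opening: 1.004
grip_force: 0.0
```

Emit:
{"op": "arm_command", "data": {"rows": [[[0, 0.02, 0], 0], [[0, 0.012, 0], 0], [[0, 0.008, 0], 0], [[0, 0, 0], 0], [[0, 0, 0], 0]]}}

```text
t: 3.05
eef_pos: [563.6, -165.4, 16.2]
tcp_rot: [3.14, -0.002, 0.417]
ft_force: [-0.3, 0.5, 0.2]
opening: 1.0
grip_force: 0.0
```

Emit:
{"op": "arm_command", "data": {"rows": [[[0, 0.01, 0], 0], [[0, 0.016, -0.016], 0], [[0, 0.018, -0.024], 0], [[0, 0.018, -0.02], 0], [[0, 0.02, -0.018], 0]]}}

```text
t: 3.55
eef_pos: [571.8, -184.5, 34.9]
tcp_rot: [3.141, -0.001, 0.418]
ft_force: [0.1, 0.4, 0.4]
opening: 0.998
grip_force: 0.1
```

```bash
cat > m.py <<'E'
from h import *
import sys
n=sys.argv[1];s=state();print(s['t'],s['eef_pos'],s['tcp_rot'][2],s['ft_force'])
p,d,K,T=look('wrist',n);W=pts(d,K,T)
r=sel(W,d,(570,-180),125,12,95)
a=np.radians(24.1);q=(r[:,:2]-[558.5,-156.7])@np.c_[[np.cos(a),np.sin(a)],[np.sin(a),-np.cos(a)]]
# profile across the bar (roll direction positive), at far half
k=(q[:,0]>-20)&(q[:,0]<60)
for y in range(-60,140,6):
    z=r[k&(abs(q[:,1]-y)<3),2]
    if len(z)>3: print(y,len(z),np.percentile(z,[10,50,90]).round(1))
E
python3 m.py w2
```

```text
3.55 [ 571.78972133 -184.45097655   34.87373076] 0.4175658958601822 [0.08963744 0.40574043 0.38873143]
-24 435 [62.6 83.1 92.9]
-18 1819 [52.4 71.8 90.8]
-12 1388 [52.7 54.6 56.3]
-6 1568 [57.  58.9 60.7]
0 1607 [61.4 63.2 65. ]
6 1730 [65.7 67.6 69.3]
12 1909 [70.1 71.8 73.1]
18 2161 [70.5 71.8 73.1]
24 2074 [67.8 69.1 70.5]
30 1984 [65.1 66.4 67.7]
36 1934 [62.4 63.7 65. ]
42 1877 [59.8 61.1 62.3]
48 906 [57.3 58.8 59.9]
78 1412 [42.6 64.  89. ]
84 928 [49.7 76.2 92.3]
90 214 [71.5 85.9 93.2]
```

It rolled about 24° without slipping. I'll take it past the balance point.

Emit:
{"op": "arm_command", "data": {"rows": [[[0, 0.02, -0.013], 0], [[0, 0.02, -0.011], 0], [[0, 0.018, -0.008], 0], [[0, 0, 0], 0], [[0, 0, 0], 0]]}}

```text
t: 4.1
eef_pos: [577.1, -197.1, 42.0]
tcp_rot: [-3.142, 0.0, 0.417]
ft_force: [-0.5, -0.0, -0.6]
opening: 1.0
grip_force: 0.0
```

```bash
python3 m.py w3
```

```text
4.1 [ 577.09759036 -197.10223594   41.9913608 ] 0.4172974479484084 [-0.50301897 -0.04099016 -0.55336644]
-12 141 [74.5 86.2 93.5]
-6 723 [54.1 77.1 91.8]
0 1222 [48.9 68.1 87.9]
6 1376 [34.5 35.7 36.5]
12 1248 [33.5 34.9 38.6]
18 619 [61.5 63.2 64.2]
24 1857 [63.8 64.6 65.4]
30 1902 [64.  64.7 65.5]
36 1900 [64.  64.8 65.6]
42 1893 [64.1 64.9 65.7]
48 1922 [64.2 65.  65.8]
54 1899 [64.3 65.1 65.8]
60 1617 [56.9 61.1 64.3]
66 1405 [46.9 51.  54.8]
72 1219 [36.9 41.1 45. ]
78 128 [34.4 35.2 35.9]
90 47 [65.3 79.7 88.9]
96 1755 [49.3 70.1 90.1]
102 280 [67.1 84.1 93.2]
```

First roll done: the bar is flat and the channel is on the upper-left flat. Now the second roll.

Emit:
{"op": "arm_command", "data": {"rows": [[[0, -0.012, 0], 0], [[0, 0, 0.05], 0], [[0, 0, 0.05], 0], [[0, 0, 0.008], 0], [[0, 0.014, 0], 0]]}}

```text
t: 4.65
eef_pos: [576.9, -197.1, 14.1]
tcp_rot: [-3.14, 0.001, 0.418]
ft_force: [-0.4, 0.9, -0.4]
opening: 1.003
grip_force: 0.0
```

Emit:
{"op": "arm_command", "data": {"rows": [[[0, 0.016, 0], 0], [[0, 0.014, -0.01], 0], [[0, 0.016, -0.02], 0], [[0, 0.018, -0.024], 0], [[0, 0.018, -0.02], 0]]}}

```text
t: 5.15
eef_pos: [586.1, -216.9, 34.6]
tcp_rot: [3.141, -0.001, 0.418]
ft_force: [0.6, -0.6, 0.1]
opening: 0.999
grip_force: 0.1
```

```bash
python3 m.py w4
```

```text
5.15 [ 586.14617388 -216.87079786   34.61269071] 0.41756179299032103 [ 0.59271643 -0.64332164  0.10607419]
6 6 [87.4 90.  92.7]
12 496 [62.  82.3 92.7]
18 1844 [50.8 70.2 90.7]
24 1955 [50.3 51.9 52.9]
30 1692 [48.2 49.6 51.3]
36 1565 [52.2 54.2 56.2]
42 1334 [56.9 58.5 60.2]
48 1823 [71.  72.1 73. ]
54 2154 [69.8 71.  72.3]
60 2065 [67.5 68.6 69.9]
66 1950 [65.1 66.3 67.5]
72 1960 [62.7 63.9 65.1]
78 1897 [60.4 61.5 62.7]
84 919 [41.7 58.8 60.3]
90 69 [25.2 28.1 31.7]
114 1668 [42.5 65.9 90.4]
120 730 [50.7 75.5 91.6]
126 180 [73.4 86.2 93.5]
```

Roll at about 22–23°; finishing.

Emit:
{"op": "arm_command", "data": {"rows": [[[0, 0.02, -0.014], 0], [[0, 0.02, -0.012], 0], [[0, 0.02, -0.009], 0], [[0, 0, 0], 0], [[0, 0, 0], 0]]}}

```text
t: 5.7
eef_pos: [591.7, -230.0, 42.2]
tcp_rot: [-3.141, 0.0, 0.417]
ft_force: [0.1, 0.2, -0.9]
opening: 1.002
grip_force: 0.0
```

```bash
python3 m.py w5
```

```text
5.7 [ 591.70026036 -229.96131819   42.24955984] 0.41741430809147206 [ 0.0657569   0.24500158 -0.90566426]
24 137 [75.9 86.9 93.5]
30 716 [54.5 76.4 92.1]
36 1214 [48.9 68.1 88.1]
42 262 [37.2 38.3 39.2]
48 1173 [40.3 44.2 47.6]
54 1333 [49.3 53.1 56.7]
60 1510 [58.4 62.2 65.5]
66 2098 [59.8 66.  67.1]
72 1866 [58.4 59.2 59.9]
78 1833 [58.  58.8 59.5]
84 1878 [57.6 58.4 59.2]
90 1835 [57.2 58.  58.8]
96 2061 [57.9 63.9 65. ]
102 1472 [55.6 61.  63.8]
108 1192 [43.5 48.6 53.2]
114 792 [33.6 37.5 41.4]
126 52 [63.5 78.3 92.8]
132 1738 [49.6 70.1 89.6]
138 277 [67.3 83.9 93.2]
```

Emit:
{"op": "arm_command", "data": {"rows": [[[0, 0, -0.14], 0], [[0, 0, -0.18], 0], [[0, 0, -0.18], 0], [[0, 0, -0.18], 0], [[0, 0, 0], 0]]}}

```text
t: 6.25
eef_pos: [593.6, -230.6, 218.6]
tcp_rot: [3.134, -0.006, 0.418]
ft_force: [0.3, -0.9, -0.4]
opening: 0.999
grip_force: 0.0
```

Run:
```python
from h import *
s=state();print(s['t'],s['eef_pos'],s['tcp_rot'],s['joints'])
p,d,K,T=look('wrist','w6');W=pts(d,K,T)
r=sel(W,d,(592,-232),110,12,90);print(pca(r))
t=r[r[:,2]>54];print('topflat',pca(t));A=np.c_[t[:,:2]-t[:,:2].mean(0),np.ones(len(t))]
t=t[t[:,2]>62.3];A=np.c_[t[:,:2]-t[:,:2].mean(0),np.ones(len(t))];print('land tilt',np.linalg.lstsq(A,t[:,2],rcond=None)[0])
c=r[(r[:,2]<61)&(r[:,2]>54)]
f=sel(W,d,(590,-230),250,-10,10);A=np.c_[f[:,:2]-[590,-230],np.ones(len(f))];print('table',np.linalg.lstsq(A,f[:,2],rcond=None)[0])
```

```text
6.25 [ 593.58972019 -230.57377112  218.57735922] [ 3.13406293 -0.00604446  0.41791479] [-4.74163330e-01  5.00550698e-01  1.53023767e+00 -2.50909579e-05
  1.10114866e+00  6.78752212e-01]
(array([ 590.2, -227.8]), array([ 594.1, -226.3]), np.float64(24.14), array([146.4,  70.5]))
topflat (array([ 590.1, -227.9]), array([ 593.9, -226.2]), np.float64(24.22), array([146.7,  47.9]))
land tilt [-1.78735603e-03  1.21341187e-03  6.40927171e+01]
table [-0.00086045 -0.00127651  0.41739711]
```

View pics/w6.png

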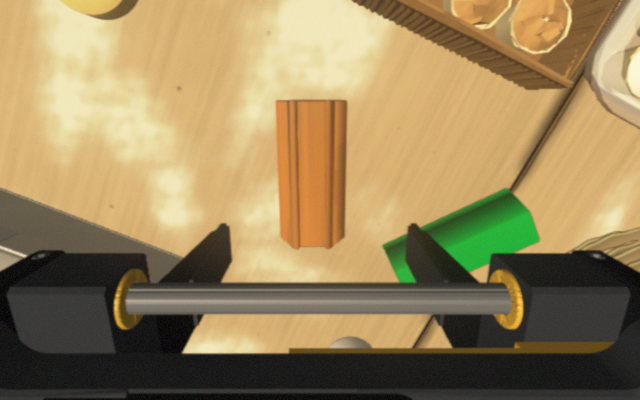

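The channel faces up and the bar is level, centred near (590,-228) with yaw 24.2°. Now to the spatula.

Emit:
{"op": "arm_command", "data": {"rows": [[[0.054, -0.167, 0], 0], [[0.054, -0.167, 0], 0], [[0.054, -0.167, 0], 0], [[0.054, -0.167, 0], 0], [[0.054, -0.167, 0], 0]]}}

```text
t: 6.8
eef_pos: [567.7, -9.9, 210.8]
tcp_rot: [-3.14, 0.002, 0.417]
ft_force: [0.7, -0.3, 0.0]
opening: 1.0
grip_force: 0.0
```

Emit:
{"op": "arm_command", "data": {"rows": [[[0.054, -0.167, 0], 0], [[0.054, -0.167, 0], 0], [[0.054, -0.167, 0], 0], [[0.054, -0.167, 0], 0], [[0.054, -0.167, 0], 0]]}}

```text
t: 7.3
eef_pos: [544.7, 208.2, 210.8]
tcp_rot: [-3.141, 0.002, 0.418]
ft_force: [1.5, -0.2, 0.4]
opening: 1.001
grip_force: 0.0
```

Emit:
{"op": "arm_command", "data": {"rows": [[[0, 0, 0], -0.0433], [[0, 0, 0], -0.0433], [[0, 0, 0], -0.0433], [[0, 0, 0], -0.0433], [[0, 0, 0], -0.0433]]}}

```text
t: 7.8
eef_pos: [545.1, 206.4, 210.6]
tcp_rot: [-3.14, 0.002, 1.104]
ft_force: [0.3, -0.6, 0.5]
opening: 1.0
grip_force: 0.0
```

Run:
```python
from h import *
s=state();print(s['t'],s['eef_pos'],s['tcp_rot'],s['joints'])
p,d,K,T=look('wrist','w7');W=pts(d,K,T)
r=sel(W,d,(547,206),75,9,40);print(pca(r),np.percentile(r[:,2],[1,50,99]),len(r))
for l in("spatula_handle",):print(l,[(np.round(r["position"]),round(r["confidence"],2)) for r in models.mark_of("wrist",l)])
```

```text
7.8 [545.13875329 206.44410073 210.59397826] [-3.13955962e+00  1.90582142e-03  1.10356519e+00] [ 2.48765388e-01  4.36246717e-01  1.66792653e+00 -1.19889153e-04
  1.04020413e+00  7.16059278e-01]
(array([548.7, 208.4]), array([550.3, 211.3]), np.float64(63.61), array([125.9,  19. ])) [ 9.41421866 18.09558244 21.31474886] 2021
spatula_handle [(array([544., 205.,   8.]), 0.83)]
```

View pics/w7.png

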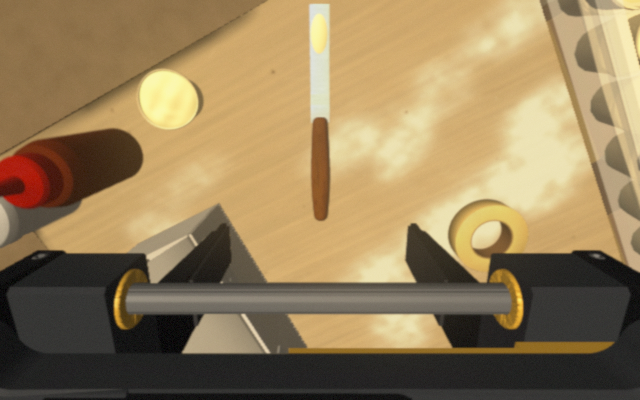

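Run:
```python
from h import *
z=np.load('pics/w7.npz');p=z['p'].astype(int);d=z['d'];W=pts(d,z['K'],z['T'])
m=(p[...,0]-p[...,2]>25)&(p[...,0]<165)&(d>0)&(np.hypot(W[...,0]-547,W[...,1]-206)<90)&(W[...,2]>5)&(W[...,2]<40)
m=cv2.morphologyEx(m.astype(np.uint8),2,np.ones((3,3)))>0
r=W[m];print(pca(r),len(r),np.argwhere(m).min(0),np.argwhere(m).max(0))
a=np.radians(63.4);c=np.array([545.1,206.4])
q=pca(r)[0]-c;print('tool dx,dy',q@[np.cos(a),np.sin(a)],q@[np.sin(a),-np.cos(a)])
```

```text
(array([545.2, 201. ]), array([545.9, 202.7]), np.float64(63.69), array([110.3,  18.8])) 1679 [118 312] [220 329]
tool dx,dy -4.783656970148706 2.5073144980133164
```

Emit:
{"op": "arm_command", "data": {"rows": [[[0.016, 0.01, 0.16], -0.0026], [[0, 0, 0.18], 0], [[0, 0, 0.18], 0], [[0, 0, 0.18], 0], [[0, 0, 0.108], 0]], "claw": 0.5}}

```text
t: 8.4
eef_pos: [548.0, 208.4, 6.4]
tcp_rot: [-3.138, 0.003, 1.101]
ft_force: [0.4, -0.1, 0.3]
opening: 0.638
grip_force: 0.0
```

Emit:
{"op": "arm_command", "data": {"rows": [[[0, 0, 0], 0], [[0, 0, 0], 0], [[0, 0, 0], 0], [[0, 0, 0], 0], [[0, 0, 0], 0]], "claw": 0}}

```text
t: 8.9
eef_pos: [550.4, 209.0, 11.6]
tcp_rot: [3.14, -0.001, 1.106]
ft_force: [-1.6, 0.2, 0.7]
opening: 0.215
grip_force: 0.6
```

Emit:
{"op": "arm_command", "data": {"rows": [[[0, 0, 0], 0], [[0, 0, 0], 0], [[0, 0, 0], 0], [[0, 0, 0], 0], [[0, 0, 0], 0]]}}

```text
t: 9.4
eef_pos: [550.3, 209.0, 11.5]
tcp_rot: [3.14, -0.001, 1.106]
ft_force: [-1.3, -0.4, 7.5]
opening: 0.196
grip_force: 30.0
```

Emit:
{"op": "arm_command", "data": {"rows": [[[0, 0, -0.04], 0], [[0, 0, -0.12], 0], [[0, 0, -0.16], 0], [[0, 0, -0.16], 0], [[0, 0, -0.1], 0]]}}

```text
t: 9.9
eef_pos: [550.4, 209.0, 159.0]
tcp_rot: [3.139, -0.002, 1.106]
ft_force: [1.0, -0.1, -1.1]
opening: 0.197
grip_force: 30.0
```

```bash
cat > g.py <<'E'
from h import *
import sys
s=state();e=s['eef_pos'];y=s['tcp_rot'][2];print(s['t'],e,s['tcp_rot'],s['grip_force'],s['joints'])
p,d,K,T=look('wrist',sys.argv[1]);W=pts(d,K,T)
q=(W-e)@np.c_[[np.cos(y),np.sin(y),0],[np.sin(y),-np.cos(y),0],[0,0,1]]  # tool x, tool y, up
m=(d>0)&(abs(q[...,1])<25)&(q[...,0]>-70)&(q[...,0]<175)&(abs(q[...,2])<40)
r=q[m];a=np.polyfit(r[:,0],r[:,1],1);print('n',len(r),'x',np.percentile(r[:,0],[1,99]),'yaw',np.degrees(a[0]),'y0',a[1])
for x in range(-60,175,12):
    k=abs(r[:,0]-x)<6
    if k.sum()>5: print(x,k.sum(),np.percentile(r[k,1],[3,50,97]).round(1),np.median(r[k,2]).round(1))
E
python3 g.py w8
```

```text
9.9 [550.41676928 209.03203731 159.04329021] [ 3.13891115e+00 -2.18363662e-03  1.10578499e+00] 29.999395608901978 [ 2.50835712e-01  4.99446875e-01  1.71430047e+00 -1.40462039e-04
  9.24388994e-01  7.15934389e-01]
n 13087 x [-60.00519013 117.67971606] yaw 0.02954086459303713 y0 0.5904618051409718
-60 363 [-6.7  0.9  7.9] 6.7
-48 528 [-7.6  0.3  8.8] 7.4
-36 54 [-6.   0.6  6.1] 8.3
-24 217 [-9.4  0.3 10.3] 7.1
-12 763 [-8.8  0.3  9.9] 7.8
0 962 [-8.8  0.9  9.9] 8.0
12 1902 [-15.5   0.4  16.5] 11.2
24 809 [-7.9  0.9  9.1] 7.0
36 777 [-7.2  0.4  8.5] 6.7
48 1016 [-8.7  0.6 10. ] 0.2
60 993 [-8.6  0.9  9.9] -1.5
72 993 [-8.8  0.4 10.1] -8.1
84 997 [-8.7  0.4 10. ] -9.0
96 1052 [-8.5  0.4  9.8] -9.0
108 1158 [-8.8  0.4 10.1] -9.1
120 503 [-8.6  0.9 10. ] -8.5
```

View pics/w8.png

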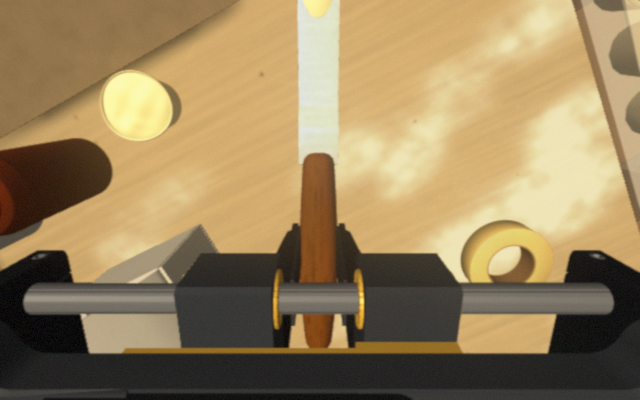

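The spatula is held level and aligned: handle at px (318,240), blade pointing straight up in the picture. Carrying it over the rest.

Emit:
{"op": "arm_command", "data": {"rows": [[[-0.149, 0.0926, 0], 0], [[-0.149, 0.0926, 0], 0], [[-0.149, 0.0926, 0], 0], [[-0.149, 0.0926, 0], 0], [[-0.149, 0.0926, 0], 0]]}}

```text
t: 10.45
eef_pos: [569.6, -11.2, 155.7]
tcp_rot: [3.141, -0.0, 1.106]
ft_force: [1.1, -0.4, -0.9]
opening: 0.196
grip_force: 30.0
```

Emit:
{"op": "arm_command", "data": {"rows": [[[-0.149, 0.0926, 0], 0], [[-0.149, 0.0926, 0], 0], [[-0.149, 0.0926, 0], 0], [[-0.149, 0.0926, 0], 0], [[-0.149, 0.0926, 0], 0]]}}

```text
t: 10.95
eef_pos: [589.5, -229.7, 155.7]
tcp_rot: [3.141, 0.0, 1.106]
ft_force: [1.4, 0.2, -0.3]
opening: 0.195
grip_force: 30.0
```

Emit:
{"op": "arm_command", "data": {"rows": [[[0, 0, 0], 0.0435], [[0, 0, 0], 0.0435], [[0, 0, 0], 0.0435], [[0, 0, 0], 0.0435], [[0, 0, 0], 0.0435]]}}

```text
t: 11.45
eef_pos: [589.6, -227.9, 155.5]
tcp_rot: [-3.142, 0.0, 0.417]
ft_force: [-0.1, -0.3, -1.1]
opening: 0.196
grip_force: 30.0
```

Emit:
{"op": "arm_command", "data": {"rows": [[[0, 0, 0], 0], [[0, 0, 0], 0], [[0, 0, 0], 0], [[0, 0, 0], 0], [[0, 0, 0], 0]]}}

```text
t: 11.95
eef_pos: [589.8, -227.9, 155.4]
tcp_rot: [3.142, 0.0, 0.424]
ft_force: [0.5, -0.4, -1.1]
opening: 0.198
grip_force: 30.0
```

```bash
cat > f.py <<'E'
from h import *
import sys
s=state();e=s['eef_pos'];y=s['tcp_rot'][2];print(s['t'],e,s['tcp_rot'],s['ft_force'],s['grip_force'])
p,d,K,T=look('wrist',sys.argv[1]);W=pts(d,K,T)
q=(W-[e[0],e[1],0])@np.c_[[np.cos(y),np.sin(y),0],[np.sin(y),-np.cos(y),0],[0,0,1]]
m=(d>0)&(abs(q[...,1])<60)&(abs(q[...,0])<110)&(q[...,2]>25)&(q[...,2]<68)
for x in range(-78,86,12):
    k=m&(abs(q[...,0]-x)<6); Q=q[k]
    if len(Q)>20: print(x,len(Q),'body',np.percentile(Q[:,1],[1,99]).round(1),'land',np.percentile(Q[Q[:,2]>62,1],[2,98]).round(1) if (Q[:,2]>62).sum()>9 else '')
k=m&(q[...,2]>25)&(q[...,2]<68);print('xrange',np.percentile(q[k][:,0],[.5,99.5]))
E
python3 f.py w9; python3 g.py w9b | head -2
```

```text
11.95 [ 589.80218766 -227.87390501  155.39838935] [3.14153462e+00 6.16219190e-05 4.23582983e-01] [ 0.47958105 -0.36244437 -1.07416962] 29.999652206897736
-54 46 body [-36.2  35.3] land 
-42 156 body [-35.6  35.9] land 
-30 354 body [-36.2  35.7] land [-20.1  19.8]
-18 576 body [-35.6  35.2] land [-20.1  19.9]
-6 633 body [-35.7  35.8] land [-19.9  19.7]
6 665 body [-35.7  35.3] land [-19.8  19.6]
18 722 body [-35.3  35.9] land [-19.4  20. ]
30 650 body [-35.8  35.5] land [-19.9  19.8]
42 670 body [-35.3  36. ] land [-19.7  19.7]
54 708 body [-35.9  35.5] land [-19.5  19.6]
66 742 body [-35.3  36. ] land [-19.8  20. ]
78 183 body [-35.1  35. ] land [-19.   19.8]
xrange [-50.39949137  74.43405577]
12.0 [ 589.81651008 -227.88371294  155.35640703] [3.14155613e+00 7.16787537e-05 4.23339258e-01] 29.99965488910675 [-4.73072751e-01  5.61912707e-01  1.60384407e+00 -9.51436528e-05
  9.75852101e-01  6.74437642e-01]
```

View pics/w9.png

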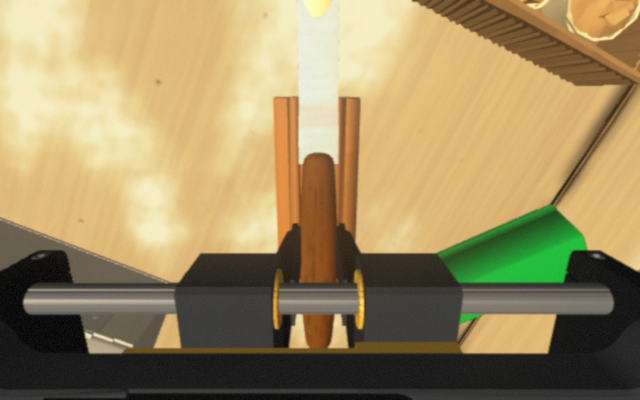

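The spatula is centred and aligned over the channel within about 0.5 mm. Lowering.

Emit:
{"op": "arm_command", "data": {"rows": [[[0, 0, 0.1], 0], [[0, 0, 0.1], 0], [[0, 0, 0.06], 0], [[0, 0, 0.02], 0], [[0, 0, 0], 0]]}}

```text
t: 12.55
eef_pos: [589.8, -227.9, 85.1]
tcp_rot: [-3.141, 0.0, 0.423]
ft_force: [0.4, -0.2, -1.4]
opening: 0.196
grip_force: 30.0
```

Emit:
{"op": "arm_command", "data": {"rows": [[[0, 0, 0.02], 0], [[0, 0, 0.016], 0], [[0, 0, 0.012], 0], [[0, 0, 0.01], 0], [[0, 0, 0], 0]]}}

```text
t: 13.05
eef_pos: [589.8, -227.9, 70.7]
tcp_rot: [-3.141, 0.0, 0.423]
ft_force: [-0.0, -1.1, -0.8]
opening: 0.199
grip_force: 30.0
```

Emit:
{"op": "arm_command", "data": {"rows": [[[0, 0, 0.003], 0], [[0, 0, 0.003], 0], [[0, 0, 0.002], 0], [[0, 0, 0], 0], [[0, 0, 0], 0]]}}

```text
t: 13.55
eef_pos: [589.9, -227.9, 68.9]
tcp_rot: [3.141, -0.0, 0.423]
ft_force: [0.0, -0.3, -1.3]
opening: 0.195
grip_force: 30.0
```

Emit:
{"op": "arm_command", "data": {"rows": [[[0, 0, 0], 0], [[0, 0, 0], 0], [[0, 0, 0], 0], [[0, 0, 0], 0], [[0, 0, 0], 0]], "claw": 0.45}}

```text
t: 14.05
eef_pos: [589.8, -227.9, 68.9]
tcp_rot: [3.141, -0.0, 0.423]
ft_force: [-0.2, -0.8, 0.0]
opening: 0.445
grip_force: 0.0
```

Emit:
{"op": "arm_command", "data": {"rows": [[[0, 0, -0.02], 0], [[0, 0, -0.08], 0], [[0, 0, -0.16], 0], [[0, 0, -0.16], 0], [[0, 0, -0.16], 0]]}}

```text
t: 14.55
eef_pos: [589.6, -227.7, 215.8]
tcp_rot: [3.141, -0.0, 0.423]
ft_force: [-0.2, 0.1, -0.3]
opening: 0.448
grip_force: 0.0
```

Emit:
{"op": "arm_command", "data": {"rows": [[[0, 0, 0], 0], [[0, 0, 0], 0], [[0, 0, 0], 0], [[0, 0, 0], 0], [[0, 0, 0], 0]]}}

```text
t: 15.05
eef_pos: [589.6, -227.8, 212.8]
tcp_rot: [-3.14, 0.001, 0.423]
ft_force: [0.3, -0.2, 0.8]
opening: 0.453
grip_force: 0.0
```

Run:
```python
from h import *
s=state();e=s['eef_pos'];y=s['tcp_rot'][2];print(s['t'],e,s['opening'],s['ft_force'])
p,d,K,T=look('wrist','w10');W=pts(d,K,T)
q=(W-[e[0],e[1],0])@np.c_[[np.cos(y),np.sin(y),0],[np.sin(y),-np.cos(y),0],[0,0,1]]
for x in range(-78,180,12):
    k=(d>0)&(abs(q[...,0]-x)<6)&(abs(q[...,1])<60)&(q[...,2]<90);Q=q[k]
    b=Q[Q[:,2]>25];h=Q[(Q[:,2]>(67 if x<50 else 40))]
    if len(h)>20: print(x,len(h),'body',np.percentile(b[:,1],[1,50,99]).round(1),'handle',np.percentile(h[:,1],[2,98]).round(1),np.percentile(h[:,2],[50,95]).round(1))
```

```text
15.05 [ 589.6004668 -227.7871479  212.8316933] 0.4532487596113576 [ 0.33013893 -0.16294829  0.75876605]
-66 68 body [-35.3  -1.   35.9] handle [-5.   8.8] [74.8 76.7]
-54 194 body [-34.8  -0.   35.7] handle [-6.1  9.8] [75.5 77.2]
-42 215 body [-35.7  -0.   35.2] handle [-6.9 10.7] [75.8 77.6]
-30 248 body [-35.4   0.9  36. ] handle [-7.7 11.6] [76.  77.8]
-18 252 body [-34.9   0.5  35.7] handle [-7.7 11.4] [76.1 78.2]
-6 271 body [-34.8   0.   35.3] handle [-8.6 11.3] [75.9 77.9]
6 264 body [-35.3   0.   35.8] handle [-7.5 11.2] [75.9 77.7]
18 270 body [-35.    0.1  35.8] handle [-7.4 11.2] [75.6 77.6]
30 257 body [-34.8   1.   35.4] handle [-6.4 10.2] [75.4 77.1]
42 270 body [-35.3   0.1  36. ] handle [-7.3 10.7] [74.3 76.8]
54 887 body [-34.8   1.   35.8] handle [-30.4  31.1] [63.6 68.7]
66 875 body [-34.8   0.1  35.4] handle [-30.9  31. ] [61.7 66.5]
78 461 body [-33.5   1.   34.2] handle [-27.6  29.6] [59.4 63.9]
90 315 body [-8.1  1.9 11.8] handle [-8.1 11.8] [59.5 60.7]
102 337 body [-8.   1.9 11.7] handle [-8.  11.7] [59.4 60.5]
114 331 body [-7.9  1.9 11.6] handle [-7.9 11.6] [59.5 61.4]
126 352 body [-7.8  1.8 11.5] handle [-7.7 11.5] [60.9 62.5]
138 346 body [-7.7  1.8 11.4] handle [-7.7 11.3] [60.7 62.3]
150 284 body [-7.6  1.8 11.3] handle [-7.6 11.3] [59.4 61.1]
```

View pics/w10.png

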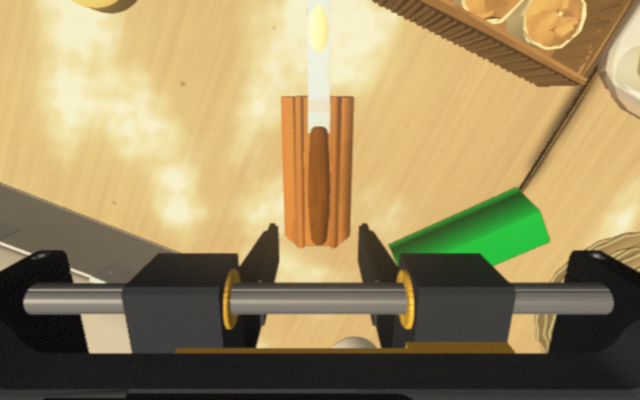

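The handle, px (318,185), lies level on the channel floor: its top is at 76 mm and it is about 2 mm off centre. The blade points out past the far end, level at about 60 mm. Handing in.

```bash
python3 -c "
from h import *
print(env.job_done())"
```

```text
the job is handed in; nothing more can be done
None
```

I rolled the rest two flats so its channel faces up and laid the spatula handle level in it, about 9 mm from the middle and 2 mm off centre, with the blade clear past the far end. I handed the job in at about 15 s; the system did not report a verdict.

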